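Shut the insert box and put its drawer away

ROBOT

A 6-joint arm with a two-finger parallel gripper is mounted at the origin on a cart in front of the work surface, level with it; the furniture and walls round the work are solid. World frame = base frame: x ahead of the robot, y to its left, z up, the work surface at z = 0. Lengths are in mm, angles in rad, forces in N, time in s.
With the tool pointing down it reaches from about 350 to 975 mm from the base axis. Payload 7.1 kg.
Tool frame: the origin (TCP) lies between the finger pads; the fingertips stand 19 mm ahead of it and the grasp point (between the pads) is the TCP (ctrl.tcp_to_tips is the distance from the TCP to the fingertips, in mm); z points along the fingers, y is the line along which they close (so a half turn about z gives the same grasp; the last joint's range is limited). The gripper opens to 88 mm and grips with 3 to 60 N. Pads are 20 mm wide; open, the fingers measure 115 mm over their backs; the gripper's body (75 mm by 178 mm) begins 61 mm behind the grasp point.
Start: joints at [1.179, 0.423, 1.63, -0, 1.089, -0.019], TCP at [227.608, 582.065, 241.675] pointing down, gripper open.
Joint ranges: [-3, 3], [-0.9, 2.11], [0.09, 2.58], [-1.31, 4.45], [0.11, 2.69], [-2.54, 2.54]. Speed limits (rad/s): [2.39, 2.39, 3.01, 3.14, 3.14, 3.14].

INTERFACE

Orientations are given as a rotation vector (axis times angle).
In Python, from workcell import status, optics, ctrl gives the robot as it stands. The module is installed in compiled form; this text tells all that it offers.
- The arm moves only by the shell command python3 -m inch 'ROWS'. ROWS is JSON, a list that holds one entry, the list of rows, each a list of 7 numbers: the shift along the tool's x, y, z in mm, then the turn, a rotation vector about the tool's x, y, z in rad, then the opening in per cent of the stroke, from 0 (shut) to 100 (fully open). A call has 1 to 20 rows; each row is the pose to reach, as a shift and turn from the pose commanded when the call began, along the tool's axes at that moment; what a row does not reach only later rows make up. A row lasts 1/10 s, in which the tool goes at most 50 mm and 8.59 degrees, less where a joint would pass 70% of its speed; a pose out of reach is approached as far as the arm can. A call with a gripper value outside its range is refused whole. The fingers move at their own pace and stop on an object; the grip force is fixed at half the most. Time passes only in rows, so rows that repeat a pose let the fingers close. It gives the time, the measured TCP pose, the force, the opening and the grip force at its end, in the units of the state.
- status.get_obs(): the state, without advancing time (a new reading comes with each control period).
- optics.get_image(name): name is "side" or "top"; returns a dict with "frame" (420x560x3 uint8, red, green, blue), "fx", "fy", "cx", "cy" (pixels), "rvec" (rotation vector, rad) and "tvec" (3), from world to camera coordinates, as OpenCV has them. Camera axes: x right, y down, z forward; pixel columns grow to the right and rows downward; lengths in mm; the calibration is good to about 2 mm. A picture is of the moment at which its call begins. There is no depth.
- ctrl.close_job(): hands the job in; it is judged then, once.
The state is a dict: "t": time; "qpos": joint angles; "qvel": joint speeds; "joint_torque": joint torques, N m; "ee_pos": TCP position; "orientation": TCP orientation; "ft_force": force on the tool from outside, world axes, zero at the start; "moment": the same for the moment, N m; "width": finger opening in mm; "grasp_force": force on a finger pad.
Only numpy, scipy, OpenCV 4.12 (cv2) and the standard library are available. Lean on these libraries where they do the work, as an engineer would, in place of code of your own. Each camera call takes 0.05 s, during which the arm holds its last target. There are 200 camera calls.

TASK

With the fingertips only, push the raised lid of the flat insert box over until it is fully shut, and then push the drawer the box lies in fully home into its steel unit. Do not grasp or lift anything, keep the box lying in the drawer, and leave the loose parts standing round about where they are.

Things in the scene. Friction and masses are not known exactly. Their poses are not given: they have to be found in the camera images.
- drawer_unit: Low grey steel one-drawer unit, fixed to the cabinet top: 124 mm deep, 90 mm wide, 44 mm high. Origin: on the surface, in the middle of its front opening; own +x runs back into the unit (away from the robot), +y to the left, z up. Only its place and yaw vary. The underside of its roof is 41 mm above the work surface, so a raised lid does not fit in.
- drawer (a joint): The unit's drawer, in m: 0 = fully home, with the front panel against the unit; it grows as the drawer comes out along the unit's own -x (towards the robot), at most 0.115. Starts 0.103 to 0.113 out. About 2 N of sliding friction, no spring and no catch: it stays where it is left.
- drawer_front (a point): Centre of the outer face of the drawer's front panel (panel 90 mm wide, 41 mm high, from 3 to 44 mm above the surface, 6 mm thick). When the drawer is home this point lies 6 mm in front of the unit's origin. A steel pull lip 50 mm wide stands 11 mm out of this face at its middle, 34 to 40 mm above the surface; pushing on the lip or on the panel both work. The drawer's side walls end 23 mm above the surface, its floor lies at 8 mm.
- insert_box: Loose flat plastic box of inserts, dark with a yellow lid, 63x90x21 mm shut, about 0.35 kg, lying in the drawer (play up to 18 mm lengthwise, 6 mm across), at the start wholly in front of the unit's opening. Origin: centre of its underside, 8 mm above the surface; own +x points to its hinge side, the unit's left (+y); its 90 mm length runs along the drawer. Shut, its top is 29 mm above the surface.
- box_hinge (a point): Middle of the lid's hinge line: 29 mm along the box's own +x from its origin, 28 mm above the surface. The hinge line runs along the box's own y.
- insert_box_lid (a joint): The lid, in rad: 0 = shut flat, 1.57 = upright, 1.92 = its stop, leaning outwards past upright over the unit's left side. Starts 1.70 to 1.90. The lid is 90 mm long, about 3 mm thick and reaches 57 mm from the hinge line; it is light, and a slightly stiff, damped hinge holds it at any angle (about 0.5 N at its edge, up to 3 N if pushed fast), so it must be pushed all the way down. No latch.
- lid_edge (a point): Middle of the lid's free edge, 57 mm from the hinge line (with the lid raised, about 83 mm above the surface).
- bored_block_3: Bystander: loose bored steel block, 41x40x39 mm, to the right of the drawer. Origin: centre of its underside.
- ball_bearing: Bystander: loose ball bearing lying flat, 52 mm across, 15 mm high, to the right of the drawer. Origin: centre of its underside.
- brass_bush: Bystander: loose brass flange bush, 38 mm across, 34 mm high, to the right of the drawer. Origin: centre of its underside.

How it is judged:
By the outcome, as a careful person would: the job done as asked, in the order asked, and still so for the second after the job is handed in, with the robot touching nothing.
It also fails if it takes over 40 s, if anything falls off the work surface, if the arm or the gripper's body presses on something with over 40 N, if the wrist force passes 120 N, or if a joint passes its speed limit or range.

## Working session

There is one attempt and no reset: what is moved stays moved. The work goes in short steps, Python scripts to look and compute and a shell command to move; the robot and the scene stay as the last step left them, time stands still between calls to the robot, and variables do not carry over. Pictures are saved under pics/ and viewed, at most 10 in all, crops included, and the job is handed in when it is done.

```bash
mkdir -p pics; python3 - <<'E'
from workcell import status, optics, ctrl
import cv2,numpy as np
o=status.get_obs();print(o['t'],o['ee_pos'],o['orientation'],o['width'],ctrl.tcp_to_tips)
for n in('top','side'):
    d=optics.get_image(n);cv2.imwrite(f'pics/{n}0.png',d['frame'][:,:,::-1])
    R=cv2.Rodrigues(np.array(d['rvec']))[0];print(n,d['fx'],d['cx'],d['cy'],d['rvec'],d['tvec'],-R.T@np.array(d['tvec']))
E
```

```text
0.0 [227.40469646 581.58881281 240.91081866] [-5.82127541e-01 -3.08688243e+00  2.36041471e-03] 88.26721477884834 19.0
top 473.02058534576105 280.556365404227 203.70123886865545 [ 2.15710093 -2.17755753  0.14409984] [ 43.75357627 582.45912623 829.32666249] [481.15257463  51.392864   891.51931877]
side 529.5828586384464 284.23359310872445 204.02211299338057 [ 1.00047737 -2.56862328  0.8918652 ] [454.5086282  336.54251641 672.74994404] [226.99339407 418.91710745 738.52142947]
```

View pics/top0.png

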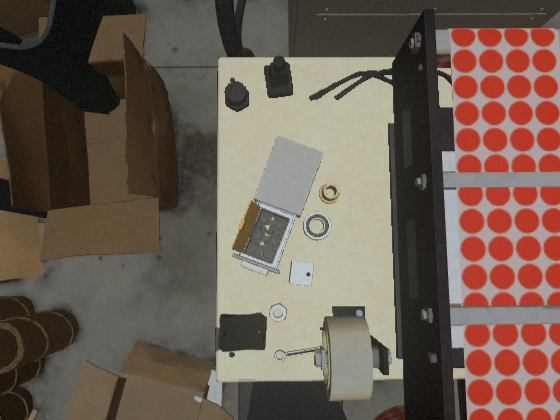

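View pics/side0.png

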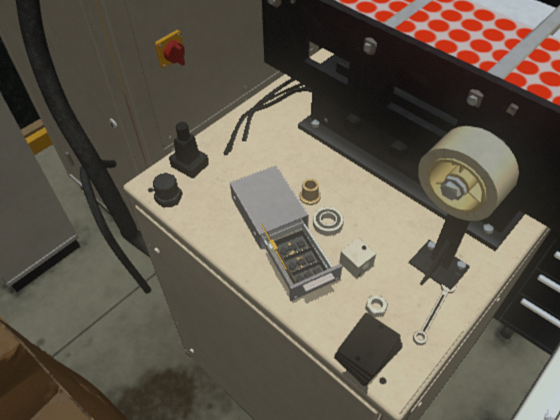

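The top view shows the unit's roof around (290,175), the drawer pulled out towards (257,265), and the raised lid as an orange strip at (243,226). The bystanders (bush, bearing and block) lie to its right at (329,193), (317,226) and (301,273). The side view shows the same layout.

```bash
cat > h.py <<'E'
import cv2,numpy as np
from workcell import status, optics, ctrl
def ray(d,u,v,z):
    R=cv2.Rodrigues(np.array(d['rvec']))[0];c=-R.T@np.array(d['tvec'])
    K=np.array([[d['fx'],0,d['cx']],[0,d['fy'],d['cy']],[0,0,1]])
    r=R.T@np.linalg.inv(K)@[u,v,1];return c+r*(z-c[2])/r[2]
def proj(d,p):
    K=np.array([[d['fx'],0,d['cx']],[0,d['fy'],d['cy']],[0,0,1]])
    return cv2.projectPoints(np.array([p],float),np.array(d['rvec']),np.array(d['tvec']),K,None)[0].ravel()
E
python3 - <<'E'
from h import *
t=optics.get_image('top');s=optics.get_image('side')
for p in [(278,136),(322,151),(299,216),(255,200)]: print('roof',p,ray(t,*p,44).round())
for p in [(233,264),(279,271),(245,262)]: print('front?',p,ray(t,*p,44).round())
for p in [(329,193,34),(317,226,15),(301,273,39)]: print('by',ray(t,*p).round())
a=cv2.resize(t['frame'][125:290,215:345],None,fx=3.6,fy=3.6,interpolation=2)
b=cv2.resize(s['frame'][160:305,222:385],None,fx=2,fy=2,interpolation=2)
cv2.imwrite('pics/a.png',a[:,:,::-1])
b=cv2.resize(s['frame'][160:305,222:385],None,fx=4,fy=4,interpolation=2)
cv2.imwrite('pics/b.png',b[:,:,::-1])
E
```

```text
roof (278, 136) [707.  42.  44.]
roof (322, 151) [678. -38.  44.]
roof (299, 216) [559.   5.  44.]
roof (255, 200) [589.  84.  44.]
front? (233, 264) [475. 124.  44.]
front? (279, 271) [461.  42.  44.]
front? (245, 262) [478. 103.  44.]
by [602. -51.  34.]
by [543. -29.  15.]
by [457.   3.  39.]
```

View pics/a.png

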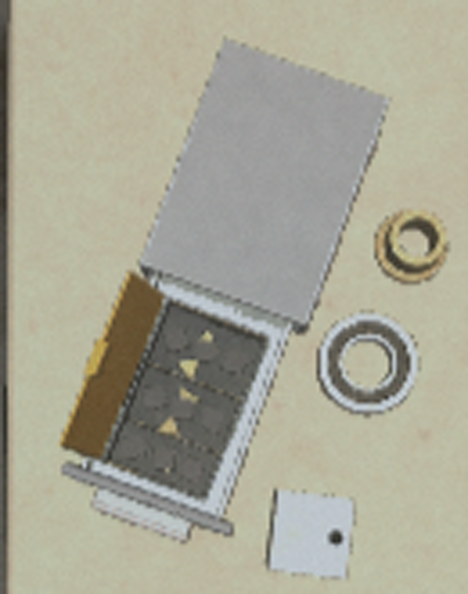

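View pics/b.png

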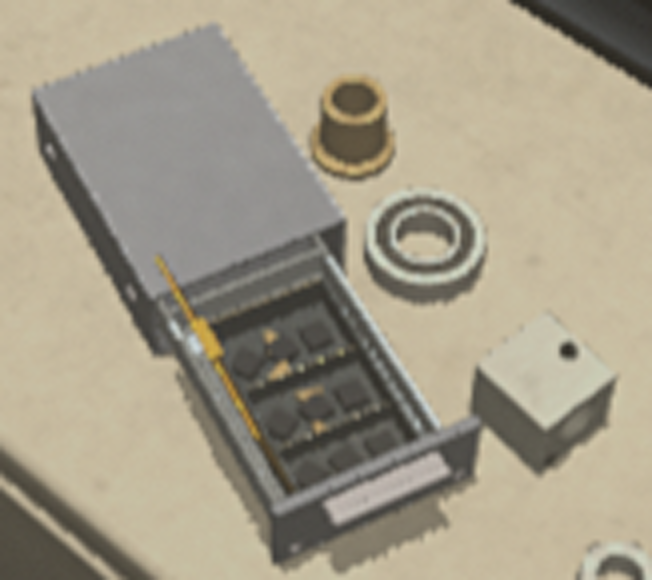

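The top crop shows roof corners at (224,38), (388,98), (305,328) and (143,267), and the lid's free edge from (133,272) to (62,445). The hinge line runs from (163,293) to (105,458), the front panel's outer top edge from (62,468) to (232,533), and the lip from (93,500) to (188,540). The side crop agrees.

```bash
cat >> h.py <<'E'
def unit(t):
    P=np.array([ray(t,215+u/3.6,125+v/3.6,44)[:2] for u,v in[(224,38),(388,98),(305,328),(143,267)]])
    O=(P[2]+P[3])/2; ex=(P[0]+P[1])/2-O; L=np.linalg.norm(ex); W=np.linalg.norm(P[3]-P[2]);ex/=L
    return O,ex,np.array([-ex[1],ex[0]]),L,W
E
python3 - <<'E'
from h import *
from scipy.spatial.transform import Rotation as Ro
t=optics.get_image('top');O,ex,ey,L,W=unit(t)
print('O',O,'yaw',np.arctan2(ex[1],ex[0]),L,W)
def f(n,u,v,z):
    p=ray(t,215+u/3.6,125+v/3.6,z)[:2]-O; print(n,(p@ex).round(1),(p@ey).round(1))
f('edge back',133,272,83);f('edge front',62,445,83)
f('hinge back',163,293,28);f('hinge front',105,458,28)
f('front L',62,468,44);f('front R',232,533,44);f('lip L',93,505,40);f('lip R',186,541,40)
f('block',310,532,39);f('bearing',367,363,15);f('bush',415,238,34)
s=status.get_obs();R=Ro.from_rotvec(s['orientation']).as_matrix();print(R.round(4));p=s['ee_pos'][:2]-O;print('tcp unit',p@ex,p@ey)
E
```

```text
O [574.6052394   44.54732936] yaw -0.35061592038461 124.78626123766554 86.71784409954613
edge back -7.2 43.9
edge front -95.8 47.4
hinge back -6.6 30.5
hinge front -95.1 29.7
front L -106.7 47.0
front R -108.7 -42.8
lip L -118.8 26.6
lip R -120.0 -22.8
block -95.4 -79.2
bearing -4.2 -80.1
bush 62.4 -81.2
[[-9.313e-01  3.642e-01 -3.000e-04]
 [ 3.642e-01  9.313e-01 -7.000e-04]
 [ 0.000e+00 -7.000e-04 -1.000e+00]]
tcp unit -510.52404405837876 385.3907233750157
```

```bash
python3 -m inch '[[[-25,-16,5,0,0,0,0],[-55,-35,10,0,0,0,0],[-85,-54,15,0,0,0,0],[-115,-73,20,0,0,0,0],[-145,-92,25,0,0,0,0],[-175,-111,30,0,0,-0.01,0],[-205,-130,35,0,0,-0.01,0],[-235,-150,40,0,0,-0.01,0],[-265,-169,45,0,0,-0.01,0],[-295,-188,55,0,0,-0.022,0],[-325,-207,65,0,0,-0.022,0],[-355,-226,75,0,0,-0.022,0],[-385,-245,85,0,0,-0.022,0],[-410,-261,95,0,0,-0.022,0],[-430,-274,100,0,0,-0.022,0],[-450,-287,100,0,0,-0.022,0],[-460,-293,100,0,0,-0.022,0],[-466,-297,100,0,0,-0.022,0],[-466,-297,100,0,0,-0.022,0],[-466,-297,100,0,0,-0.022,0]]]'
python3 - <<'E'
from h import *
t=optics.get_image('top');s=optics.get_image('side')
O,ex,ey=unit(t)[:3];o=status.get_obs();p=o['ee_pos'][:2]-O;print('tcp unit',p@ex,p@ey,o['ee_pos'][2],o['t'])
T=o['ee_pos']-np.array([0,0,19]);print('tip px side',proj(s,T),'top',proj(t,T))
a=cv2.resize(t['frame'][125:290,200:345],None,fx=2.6,fy=2.6);b=cv2.resize(s['frame'][120:320,210:390],None,fx=2.145,fy=2.145)
cv2.imwrite('pics/c.png',np.hstack([a,b])[:,:,::-1]) if a.shape[0]==b.shape[0] else print(a.shape,b.shape)
E
```

```text
t: 2.25
ee_pos: [553.0, 136.3, 141.8]
orientation: [-0.548, -3.093, -0.0]
ft_force: [-0.5, -0.4, 0.2]
width: 0.4
grasp_force: 0.0
tcp unit -51.92508056887778 78.9000316320465 141.75778117975696 2.35
tip px side [252.27046462 237.15253984] top [221.21634361 216.03382161]
```

View pics/c.png

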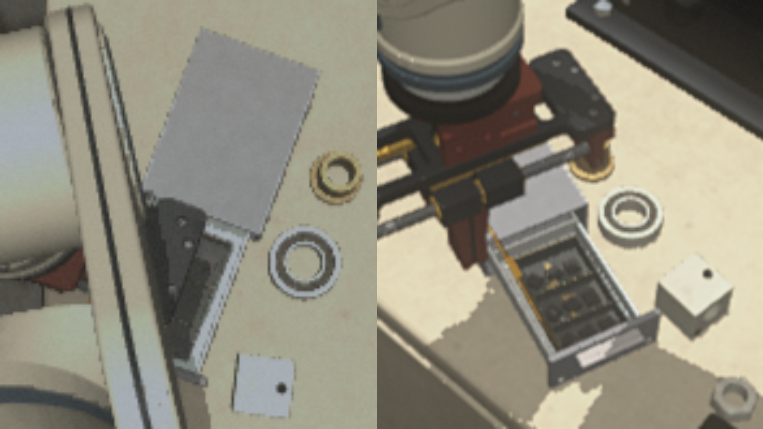

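```bash
python3 -m inch '[[[0,0,15,0,0,0,0],[0,0,35,0,0,0,0],[0,0,52,0,0,0,0],[0,-5,57,0,0,0,0],[0,-10,56,0,0,0,0],[0,-15,55,0,0,0,0],[0,-19,54,0,0,0,0],[0,-23,53,0,0,0,0],[0,-27,53,0,0,0,0],[0,-31,53,0,0,0,0],[0,-34,53,0,0,0,0],[0,-37,53,0,0,0,0],[0,-40,53.5,0,0,0,0],[0,-43,54,0,0,0,0],[0,-46,54,0,0,0,0],[0,-49,55,0,0,0,0],[0,-52,56.5,0,0,0,0],[0,-55,58,0,0,0,0],[0,-57,59,0,0,0,0],[0,-57,59,0,0,0,0]]]'
python3 - <<'E'
from h import *
s=optics.get_image('side');t=optics.get_image('top')
O,ex,ey=unit(t)[:3];o=status.get_obs();p=o['ee_pos'][:2]-O;print('tcp unit',p@ex,p@ey,o['ee_pos'][2],o['t'])
b=cv2.resize(s['frame'][160:320,210:390],None,fx=3,fy=3)
cv2.imwrite('pics/d.png',b[:,:,::-1])
E
```

```text
t: 4.35
ee_pos: [533.5, 81.8, 82.4]
orientation: [-0.548, -3.093, 0.001]
ft_force: [-0.6, -0.6, 0.0]
width: 0.4
grasp_force: 0.0
tcp unit -51.34305004347479 21.188579367775134 82.53108614984554 4.45
```

View pics/d.png

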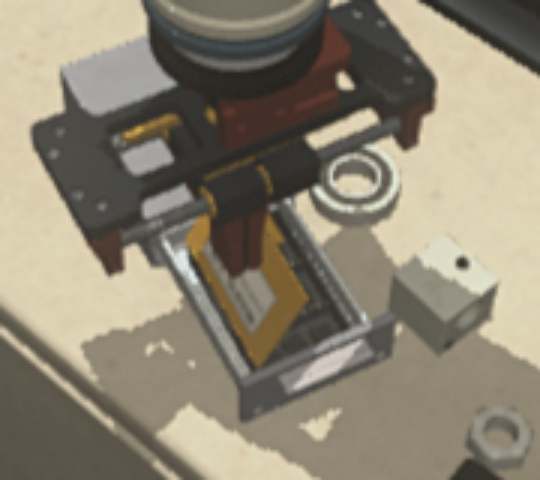

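The side view shows the lid leaning inwards at roughly 1 rad, with the shut fingers on its outer face near (245,270). I'll follow the arc down.

```bash
python3 -m inch '[[[0,-3,2.5,0,0,0,0],[0,-6,5,0,0,0,0],[0,-9,7.5,0,0,0,0],[0,-12,11,0,0,0,0],[0,-14,14,0,0,0,0],[0,-16,18,0,0,0,0],[0,-17.5,21.5,0,0,0,0],[0,-18.5,24.5,0,0,0,0],[0,-19,27.5,0,0,0,0],[0,-19.5,30,0,0,0,0],[0,-20,32,0,0,0,0],[0,-20,33.5,0,0,0,0],[0,-20,34.5,0,0,0,0],[0,-20,35,0,0,0,0],[0,-20,35,0,0,0,0]]]'
```

```text
t: 5.95
ee_pos: [526.9, 63.5, 47.9]
orientation: [-0.548, -3.093, 0.0]
ft_force: [-1.2, -0.2, 3.5]
width: 0.6
grasp_force: 1.7
```

```bash
python3 -m inch '[[[0,0,0.5,0,0,0,0],[0,0,1,0,0,0,0],[0,0,1.3,0,0,0,0],[0,0,1.3,0,0,0,0],[0,0,1.3,0,0,0,0]]]'
```

```text
t: 6.45
ee_pos: [527.6, 63.2, 47.6]
orientation: [0.548, 3.092, 0.0]
ft_force: [-3.1, -2.3, 14.5]
width: 0.3
grasp_force: 7.1
```

```bash
python3 -m inch '[[[0,0,-5,0,0,0,0],[0,0,-20,0,0,0,0],[0,0,-40,0,0,0,0],[10,0,-50,0,0,0,0],[30,-1,-50,0,0,0,0],[50,-1,-50,0,0,0,0],[70,-1,-50,0,0,0,0],[90,-1,-50,0,0,0,0],[105,-1,-50,0,0,0,0],[105,-1,-40,0,0,0,0],[105,-1,-25,0,0,0,0],[105,-1,-10,0,0,0,0],[105,-1,3,0,0,0,0],[105,-1,10,0,0,0,0],[105,-1,10,0,0,0,0]]]'
python3 - <<'E'
from h import *
s=optics.get_image('side');t=optics.get_image('top')
O,ex,ey=unit(t)[:3];o=status.get_obs();p=o['ee_pos'][:2]-O;print('tcp unit',p@ex,p@ey,o['ee_pos'][2],o['t'])
b=cv2.resize(s['frame'][160:340,210:390],None,fx=3,fy=3)
cv2.imwrite('pics/e.png',b[:,:,::-1])
E
```

```text
t: 7.95
ee_pos: [427.9, 98.4, 35.3]
orientation: [-0.548, -3.092, 0.001]
ft_force: [0.6, -0.1, 0.9]
width: 0.5
grasp_force: 0.0
tcp unit -155.93557121342343 0.44115845365479345 36.30809305058769 8.05
```

View pics/e.png

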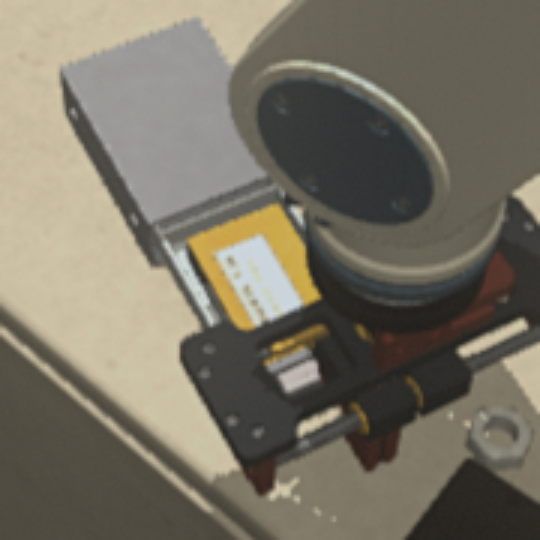

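The lid lies flat and yellow around (255,280), and the fingers stand in front of the drawer. Now I'll push the drawer.

```bash
python3 -m inch '[[[-6,0,0,0,0,0,0],[-13,0,0,0,0,0,0],[-19,0,0,0,0,0,0],[-23,0,0,0,0,0,0],[-26,0,0,0,0,0,0],[-29,0,0,0,0,0,0],[-32,0,0,0,0,0,0],[-36,0,0,0,0,0,0],[-40,0,0,0,0,0,0],[-45,0,0,0,0,0,0],[-50,0,0,0,0,0,0],[-55,0,0,0,0,0,0],[-60,0,0,0,0,0,0],[-65,0,0,0,0,0,0],[-70,0,0,0,0,0,0],[-75,0,0,0,0,0,0],[-80,0,0,0,0,0,0],[-84,0,0,0,0,0,0],[-87,0,0,0,0,0,0],[-89,0,0,0,0,0,0]]]'
```

```text
t: 10.05
ee_pos: [511.9, 67.9, 36.4]
orientation: [0.548, 3.093, 0.0]
ft_force: [-2.6, -0.9, -0.1]
width: -0.1
grasp_force: 1.1
```

About 2.8 N of push, which is the drawer's sliding friction. About 40 mm is left.

```bash
python3 -m inch '[[[-3,0,0,0,0,0,0],[-7,0,0,0,0,0,0],[-11,0,0,0,0,0,0],[-15,0,0,0,0,0,0],[-19,0,0,0,0,0,0],[-23,0,0,0,0,0,0],[-26,0,0,0,0,0,0],[-29,0,0,0,0,0,0],[-31,0,0,0,0,0,0],[-33,0,0,0,0,0,0],[-34,0,0,0,0,0,0],[-35,0,0,0,0,0,0],[-35,0,0,0,0,0,0]]]'
```

```text
t: 11.35
ee_pos: [544.7, 56.0, 36.4]
orientation: [0.548, 3.093, 0.0]
ft_force: [-1.5, 0.1, -0.2]
width: 0.4
grasp_force: 0.7
```

```bash
python3 -m inch '[[[-1,0,0,0,0,0,0],[-2,0,0,0,0,0,0],[-3,0,0,0,0,0,0],[-4,0,0,0,0,0,0],[-5,0,0,0,0,0,0],[-5.5,0,0,0,0,0,0],[-6,0,0,0,0,0,0],[-6,0,0,0,0,0,0]]]'
```

```text
t: 12.15
ee_pos: [548.6, 54.4, 36.3]
orientation: [-0.548, -3.09, 0.0]
ft_force: [-8.0, 4.3, 5.7]
width: 0.7
grasp_force: 4.1
```

It's stalled at the expected home position (TCP at x ≈ −28 mm in the unit frame). I'll press a little more, back off and check.

```bash
python3 -m inch '[[[-1,0,0,0,0,0,0],[-1.5,0,0,0,0,0,0],[-1.5,0,0,0,0,0,0]]]'; python3 -m inch '[[[3,0,0,0,0,0,0],[10,0,0,0,0,0,0],[25,0,0,0,0,0,0],[40,0,-10,0,0,0,0],[55,0,-30,0,0,0,0],[70,10,-60,0,0,0,0],[80,40,-90,0,0,0,0],[80,75,-110,0,0,0,0],[80,110,-130,0,0,0,0],[80,145,-140,0,0,0,0],[80,180,-150,0,0,0,0],[80,215,-150,0,0,0,0],[80,240,-150,0,0,0,0],[80,260,-150,0,0,0,0],[80,260,-150,0,0,0,0]]]'
python3 - <<'E'
from h import *
s=optics.get_image('side');t=optics.get_image('top')
a=cv2.resize(t['frame'][125:290,200:345],None,fx=2.6,fy=2.6);b=cv2.resize(s['frame'][120:320,210:390],None,fx=2.145,fy=2.145)
cv2.imwrite('pics/f.png',np.hstack([a,b])[:,:,::-1])
O,ex,ey=unit(t)[:3]
for x,n in((-6,'home'),(-10,'4 out')):
    for y in(45,-45): print(n,(proj(t,[*(O+x*ex+y*ey),44])-[200,125])*2.6)
E
```

```text
t: 12.45
ee_pos: [548.7, 54.3, 36.3]
orientation: [-0.548, -3.088, 0.0]
ft_force: [-10.9, 6.6, 9.1]
width: 0.4
grasp_force: 6.6
t: 13.95
ee_pos: [565.7, 327.3, 186.2]
orientation: [0.545, 3.093, 0.002]
ft_force: [-0.3, -0.3, -0.1]
width: 0.6
grasp_force: 0.0
home [136.6658406  201.30959088]
home [259.0929264  244.63122802]
4 out [134.70054842 206.7052495 ]
4 out [257.18890362 250.06543395]
```

View pics/f.png

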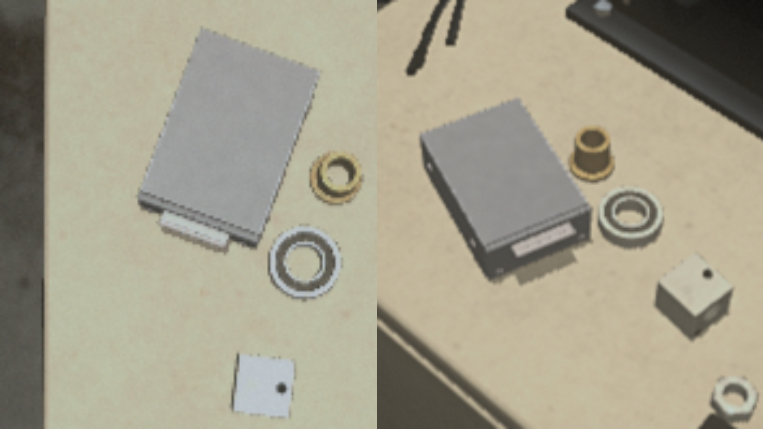

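Both views show the drawer front flush with the unit. The panel corners at (139,202) and (258,243) match the predicted home pixels, and the bystanders haven't moved.

```bash
python3 -c "
from workcell import ctrl
print(ctrl.close_job())"
```

```text
the job is handed in; nothing more can be done
None
```

The lid was pushed shut and then the drawer fully home, the loose parts show no movement in the final pictures, and the job was handed in with about 14 s used.

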